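# Set out the photo scale beside a bone

### The arm

A 7-joint arm with a two-finger parallel gripper is mounted at the origin on the work surface. World frame = base frame: x ahead of the robot, y to its left, z up, the work surface at z = 0. Lengths are in m, angles in rad, forces in N, time in s.
With the tool pointing down it reaches from about 0.425 to 0.925 m from the base axis. Payload 6.8 kg.
Tool frame: the origin (TCP) lies on the centre line of the jaws, within the pads' length; the fingertips stand 22 mm ahead of it and the grasp point (between the pads) lies 3 mm ahead of it; z points along the fingers, y is the line along which they close (so a half turn about z gives the same grasp; the last joint's range is limited). The gripper opens to 88 mm and grips with 3 to 60 N. Pads are 20 mm wide; open, the fingers measure 115 mm over their backs; the gripper's body (75 mm by 178 mm) begins 61 mm behind the grasp point.
Start: joints at [1.01, 0.477, 0.022, 1.555, -0.011, 1.109, -0.083], TCP at [0.295, -0.607, 0.245] pointing down, gripper open.
Joint ranges: [-2.96, 2.96], [-0.34, 2.1], [-1.41, 1.46], [0.24, 2.44], [-1.37, 4.51], [0.17, 1.92], [-2.96, 2.96]. Speed limits (rad/s): [2.39, 2.39, 3.14, 3.14, 3.14, 3.14, 3.14].

### API

Orientations are given as a rotation vector (axis times angle).
In Python, from station import bot, cams gives the robot as it stands. The module is installed in compiled form; this text tells all that it offers.
- The arm moves only by the tool send_rows, never from a script. Its argument "series" is a list of rows, each a list of 4 numbers: the shift along the tool's x, y, z in cm, then the turn about the tool's z in degrees. A call has 1 to 8 rows; each row shifts and turns the commanded pose from where the row before left it, along the tool's axes as they then stand; what a row does not reach is not made up. A row lasts 1/8 s, in which the tool goes at most 62.5 mm and 10.7 degrees, less where a joint would pass 70% of its speed; a pose out of reach is approached as far as the arm can. A call is refused whole if a number of a shift passes 6.25 or a number of a turn 10.7, either way. A call with a gripper value outside its range is refused whole. "claw" is the closure, from 0 (fully open) to 1 (shut), set as the call begins (left out, the last holds). The fingers move at their own pace and stop on an object; "newtons" is the grip in N (left out, the last holds). Time passes only in rows, so rows that do not move let the fingers close. It gives the time, the measured TCP pose, the force, the opening and the grip force at its end, in the units of the state.
- bot.get_obs(): the state, without advancing time (a new reading comes with each control period).
- cams.camera(name): name is "side" or "top" or "wrist"; returns a dict with "image" (400x640x3 uint8, red, green, blue), "z_map" (400x640 float32, m along the optical axis (not along the pixel's ray), 0 where there is no reading), "fx", "fy", "cx", "cy" (pixels), "k1" (the pictures are not rectified: a ray, as slopes to the right and down, at radius r is drawn at 1 + k1 r^2 times it, then the intrinsics apply), "world_from_camera" (4x4, takes a point from camera to world coordinates). Camera axes: x right, y down, z forward; pixel columns grow to the right and rows downward; lengths in m; the calibration is good to about 2 mm. A picture is of the moment at which its call begins.
- bot.sign_off(): hands the job in; it is judged then, once.
The state is a dict: "clock": time; "qpos": joint angles; "joint_vel": joint speeds; "joint_efforts": joint torques, N m; "ee_pos": TCP position; "orientation": TCP orientation; "force": force on the tool from outside, world axes, zero at the start; "wrist_torque": the same for the moment, N m; "gripper_width": finger opening in m; "gripper_force": force on a finger pad.
Only numpy, scipy, OpenCV 4.12 (cv2) and the standard library are available. Lean on these libraries where they do the work, as an engineer would, in place of code of your own. Each camera call takes 0.05 s, during which the arm holds its last target. There are 200 camera calls.

### The job

Take the longer of the two black-and-white photo scales out of the clip rack: roll it sideways out from under the hooks, against the springy leaves, without forcing it. Lay it flat on the dark photo board on the robot's side of the bone, parallel to the bone and centred on it, with about 40 mm clear between them, and let go. Leave the bone, the short scale in its clips and everything else where they are.

Things in the scene. Friction and masses are not known exactly. Their poses are not given: they have to be found in the camera images.
- long_scale_mid (a point): Centre (on the axis, mid-length) of the long photo scale, clipped in either station: round rod 18 mm across, 240 mm long, about 0.11 kg, black and white 30 mm bands, six-sided rubber caps 22 mm across flats and 10 mm long at the ends keep it from rolling about. y runs along it; clipped, its z is up and x is the rack's x. Laid flat, its axis is 11 mm above the surface.
- short_scale_mid (a point): Centre of the short photo scale, clipped in the other station: same rod and caps but 150 mm long. Axes as for the long one.
- rack: Clip rack screwed to the table: plywood base 210 (x) x 170 (y) x 12 mm; origin under its centre, at table height, z up. Two stations hold rods along y, one at x = -50, one at x = +50 mm. Each has two steel clips, 14 mm wide, at y = -45 and +45 mm; between the clips (38 mm either way of the middle) the rod is bare, with only the base 25 mm beneath it.
- near_seat (a point): Where a rod's axis sits in the station at rack x = -50 mm, 46 mm above the table; rack axes. Each clip has a fixed steel hook on its +x side that curves over the rod to 3 mm past its top (59 mm above the table), so a straight lift catches, and the end caps stop it being drawn out lengthwise. On its -x side is a springy leaf, 58 mm high, flared at its tip.
- far_seat (a point): The same for the station at rack x = +50 mm. At either, a rod is free to rise once it has moved 12 to 16 mm towards the rack's -x at its seat height, pushing back both leaves: together about 4 N at first, 12 to 15 N by then; they stop at about 20 mm. Over 60 N bends the clips.
- board: Dark grey photo board fixed on the table, 200 (x) x 320 (y) x 4 mm thick; origin under its centre at table height, z up.
- bone: Cow's foot bone, loose on the board: 190 mm long along its y, 54 mm wide (x from -27 to +27 mm) at both ends, 37 mm at the shaft, 33 mm high, about 0.17 kg. Origin in the middle of its underside, on the board; z up; -x is the robot's side. With 40 mm clear of the bone's ends, the scale's axis lies at x = -76 mm.
- bottle: Bystander: clear plastic drinks bottle, upright, 66 mm across, 200 mm tall; origin under its centre.
- tub: Bystander: open clear tub of small bones, 110 x 160 x 50 mm; origin under its centre.
Mind the look-alikes: they are no part of the job. Leave any purple look-alike of the part that bears long_scale_mid alone. What is shaped like the bone but purple is not meant.

How it is judged:
By the outcome, as a careful person would: the job done as asked, in the order asked, and still so for the second after the job is handed in, with the robot touching nothing.
It also fails if it takes over 38 s, if anything falls off the work surface, if the arm or the gripper's body presses on something with over 40 N, if the wrist force passes 120 N, or if a joint passes its speed limit or range.

## Working session

There is one attempt and no reset: what is moved stays moved. The work goes in short steps, Python scripts to look and compute and a tool call to move; the robot and the scene stay as the last step left them, time stands still between calls to the robot, and variables do not carry over. Pictures are saved under pics/ and viewed, at most 10 in all, crops included, and the job is handed in when it is done.

Besides the shell and the picture viewer there is one more tool, called after ">>>" by a JSON object that holds its "method" and its "body". send_rows: Moves the arm, as the interface text tells. Its arguments: {"type":"object","properties":{"series":{"type":"array"},"claw":{"type":"number"},"newtons":{"type":"number"}},"required":["series"]}

```bash
mkdir -p pics
cat > h.py <<'E'
import numpy as np, cv2
from station import bot, cams
def grab(n):
    c=cams.camera(n); np.savez(f'pics/{n}.npz',**{k:np.asarray(v) for k,v in c.items()}); return c
def load(n): return dict(np.load(f'pics/{n}.npz'))
def cloud(c):
    K=np.array([[c['fx'],0,c['cx']],[0,c['fy'],c['cy']],[0,0,1]],float)
    h,w=c['z_map'].shape; u,v=np.meshgrid(np.arange(w),np.arange(h))
    p=cv2.undistortPoints(np.stack([u,v],-1).reshape(-1,1,2).astype(float),K,np.array([float(c['k1']),0,0,0])).reshape(h,w,2)
    z=c['z_map'].astype(float); P=np.dstack([p*z[...,None],z]); T=c['world_from_camera']
    W=P@T[:3,:3].T+T[:3,3]; W[z==0]=np.nan; return W
E
python3 - <<'E'
from h import *
for n in('top','side'):
    c=grab(n); cv2.imwrite(f'pics/{n}0.png',c['image'][...,::-1]); print(n,c['fx'],c['k1'],np.round(c['world_from_camera'],3).tolist())
print(bot.get_obs())
E
```

```text
top 362.08355992793025 -0.015326675013051119 [[0.029, -0.996, 0.082, 0.474], [-1.0, -0.029, 0.001, -0.032], [0.001, -0.082, -0.997, 0.923], [0.0, 0.0, 0.0, 1.0]]
side 487.3100249485487 -0.11482890382830506 [[-0.984, -0.132, 0.123, 0.37], [-0.18, 0.736, -0.652, 0.814], [-0.005, -0.664, -0.748, 1.027], [0.0, 0.0, 0.0, 1.0]]
{'clock': 0.1, 'qpos': array([ 1.00993122,  0.47768405,  0.02237878,  1.55633893, -0.01149932,
        1.10932324, -0.08311305]), 'joint_vel': array([-1.89732394e-03, -5.26759042e-05, -6.34375310e-04, -2.77243816e-03,
       -9.88339391e-04, -9.18728244e-04, -7.71452063e-05]), 'joint_efforts': array([ 5.77012310e-03, -5.84095931e+01,  1.54075228e+00, -2.73317009e+01,
       -5.41355554e-02,  1.30800917e-02,  5.55081203e-05]), 'ee_pos': array([ 0.29502916, -0.60654212,  0.24380778]), 'orientation': array([-3.05993420e+00, -7.04757367e-01,  7.75936599e-04]), 'force': array([-0.73691738,  0.80119614,  0.33311609]), 'wrist_torque': array([-0.04440418, -0.00563323, -0.01094056]), 'gripper_force': 0.0, 'gripper_width': 0.08758255657028512}
```

View pics/top0.png

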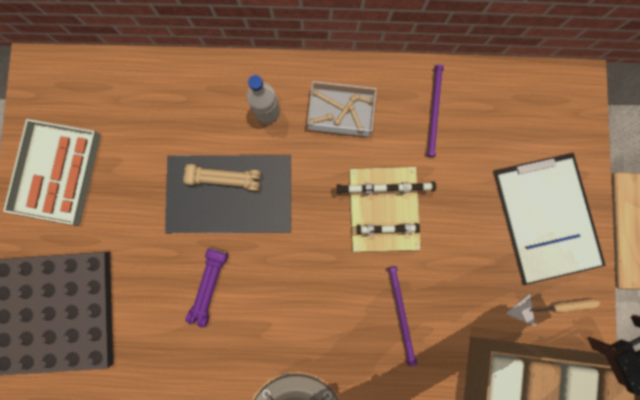

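View pics/side0.png

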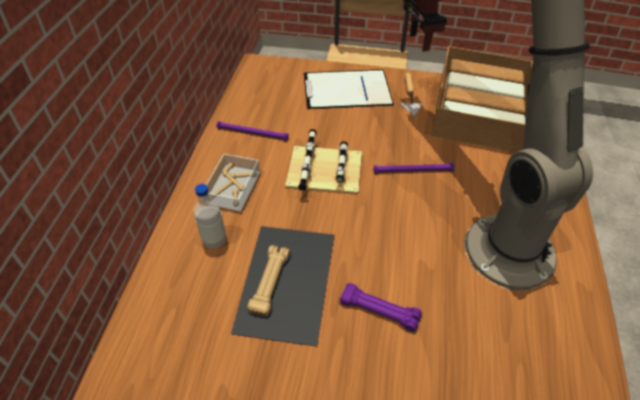

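Top view candidates: the banded rods at (386,187), the longer one, and (388,229), the shorter one, both in the clip rack. There are also purple rods at (435,110) and (402,315). The bone-coloured bone is on the dark board at (222,178), and a purple one lies at (207,287). The banded rod at (386,187) fits the description, since it is black and white, clipped, and about 97 px long against 62 px. I'll confirm it in a crop that also shows the hook side.

Run:
```python
from h import *
a=load('top'); b=load('side')
A=cv2.resize(a['image'][155:262,330:450],None,fx=5,fy=5,interpolation=cv2.INTER_CUBIC)
B=cv2.resize(b['image'][120:200,280:370],None,fx=2,fy=2)
cv2.imwrite('pics/crop1.png',A[...,::-1])
W=cloud(a)
for nm,(u0,u1,v0,v1) in dict(long=(330,445,178,198),short=(350,425,220,240),bone=(175,270,155,200)).items():
    S=W[v0:v1,u0:u1].reshape(-1,3); S=S[np.isfinite(S[:,2])]
    zt=np.percentile(S[:,2],99); lo={'long':.047,'short':.047,'bone':.012}[nm]
    Q=S[(S[:,2]>lo)]
    r=cv2.minAreaRect(Q[:,:2].astype(np.float32)); print(nm,len(Q),zt,[np.round(x,4) for x in r], np.round(cv2.boxPoints(r),4).tolist())
im=a['image'].astype(int)
S=W[145:245,155:305]; m=(im[145:245,155:305].max(-1)<75)&(S[...,2]<.02)
r=cv2.minAreaRect(S[m][:,:2].astype(np.float32));print('board',r,np.nanmedian(S[m][:,2]))
S=W[155:262,340:430]; hs=cv2.cvtColor(a['image'],cv2.COLOR_RGB2HSV)[155:262,340:430]
m=(S[...,2]>.006)&(S[...,2]<.02); m=cv2.morphologyEx(m.astype(np.uint8),cv2.MORPH_OPEN,np.ones((3,3)))>0
r=cv2.minAreaRect(S[m][:,:2].astype(np.float32));print('rack',r,np.nanmedian(S[m][:,2]))
print('table',np.nanmedian(W[260:380,100:180,2][:, -20:]), np.nanmedian(W[140:150,180:290,2]))
```

```text
long 769 0.0586296325166987 [array([ 0.5786, -0.2017]), array([0.0245, 0.2414]), np.float64(3.5296)] [[0.5590000152587891, -0.08190000057220459], [0.5738000273704529, -0.3228999972343445], [0.5982999801635742, -0.321399986743927], [0.5835000276565552, -0.0803999975323677]]
short 524 0.05960306057062454 [array([ 0.4792, -0.207 ]), array([0.0242, 0.1502]), np.float64(3.1821)] [[0.4629000127315521, -0.13269999623298645], [0.47130000591278076, -0.2827000021934509], [0.49549999833106995, -0.28130000829696655], [0.4871000051498413, -0.131400004029274]]
bone 1270 0.0343492350670125 [array([0.5954, 0.2036]), array([0.1901, 0.0544]), np.float64(85.6138)] [[0.5609999895095825, 0.11089999973773956], [0.6152999997138977, 0.10670000314712524], [0.629800021648407, 0.2962999939918518], [0.5756000280380249, 0.3005000054836273]]
board ((0.5714409351348877, 0.2043859362602234), (0.0262861717492342, 0.18073193728923798), 5.441597938537598) 0.003522569997827407
rack ((0.5295753479003906, -0.20636239647865295), (0.21031945943832397, 0.17077478766441345), 3.435567617416382) 0.011677568642286973
table -0.0009716403144993668 -0.0006739746023355364
```

View pics/crop1.png

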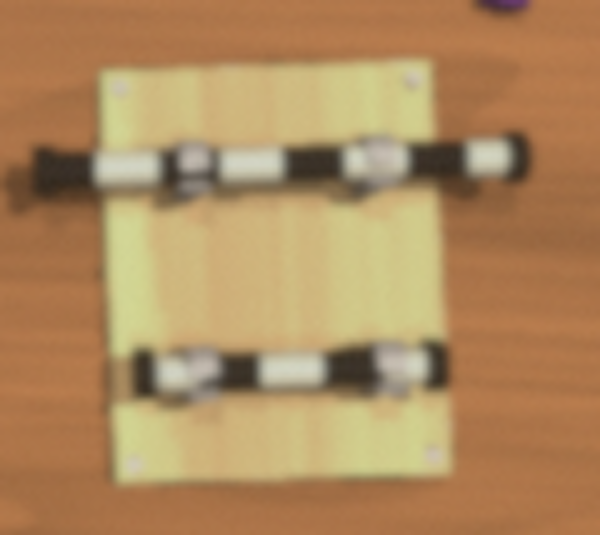

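The crop confirms it: the long black-and-white rod sits in the upper (far) station, about 240 mm long, with its bare middle at crop (280,165). The short one is below it. I'll move above the long one and then use the wrist camera to check which side the hooks are on.

>>> {"method": "send_rows", "body": {"series": [[2.7, -1.5, 0, 0], [2.7, -1.5, 0, 0], [2.7, -1.5, 0, 0], [2.7, -1.5, 0, 0], [2.7, -1.5, 0, 0], [2.7, -1.5, 0, 0], [2.7, -1.5, 0, 0], [2.7, -1.5, 0, 0]], "claw": 0}}

```text
clock: 1.1
ee_pos: [0.4373, -0.4035, 0.2443]
orientation: [-3.061, -0.705, 0.001]
force: [-0.1, 0.1, 0.4]
gripper_width: 0.0878
gripper_force: 0.0
```

>>> {"method": "send_rows", "body": {"series": [[2.7, -1.5, 0, 0], [2.7, -1.5, 0, 0], [2.7, -1.5, 0, 0], [2.7, -1.5, 0, 0], [2.7, -1.5, 0, 0], [2.7, -1.5, 0, 0], [2.7, -1.5, 0, 0], [2.7, -1.5, 0, 0]]}}

```text
clock: 2.1
ee_pos: [0.579, -0.2013, 0.2442]
orientation: [-3.061, -0.705, 0.001]
force: [0.7, -0.1, -0.6]
gripper_width: 0.0877
gripper_force: 0.0
```

>>> {"method": "send_rows", "body": {"series": [[0, 0, 0, -8.45], [0, 0, 0, -8.45], [0, 0, 0, -8.45], [0, 0, 0, -8.45], [0, 0, 0, -8.45], [0, 0, 0, -8.45], [0, 0, 0, -8.45], [0, 0, 0, -8.45]]}}

```text
clock: 3.1
ee_pos: [0.5784, -0.2022, 0.2442]
orientation: [-2.146, -2.294, 0.001]
force: [-0.1, 0.2, 0.3]
gripper_width: 0.0878
gripper_force: 0.0
```

```bash
cat >> h.py <<'E'
from scipy.spatial.transform import Rotation as R
def togo(p,yaw):
    "tool-frame shift (cm) and turn (deg) to TCP p with tool x at world angle yaw (deg)"
    o=bot.get_obs(); M=R.from_rotvec(o['orientation']).as_matrix()
    a=np.degrees(np.arctan2(M[1,0],M[0,0]))
    print('t',round(o['clock'],2),'tcp',np.round(o['ee_pos'],4),'yaw',round(a,2),'tilt',np.round(M[:2,2],3),'F',np.round(o['force'],1),'w',round(o['gripper_width'],4),'g',round(o['gripper_force'],1))
    d=M.T@(np.array(p)-o['ee_pos']); t=-((yaw-a+180)%360-180)
    print('shift cm',np.round(100*d,2),'turn',round(t,2))
E
python3 - <<'E'
from h import *
togo((.5786,-.2017,.15),93.5)
c=grab('wrist'); t=grab('top'); print(np.round(c['world_from_camera'],3).tolist())
cv2.imwrite('pics/w1.png',c['image'][...,::-1])
E
```

```text
t 3.1 tcp [ 0.5784 -0.2022  0.2442] yaw 93.82 tilt [-0.001  0.   ] F [-0.1  0.2  0.3] w 0.0878 g 0.0
shift cm [0.04 0.03 9.42] turn 0.32
[[0.998, 0.065, 0.017, 0.574], [0.067, -0.964, -0.259, -0.132], [-0.0, 0.259, -0.966, 0.383], [0.0, 0.0, 0.0, 1.0]]
```

View pics/w1.png

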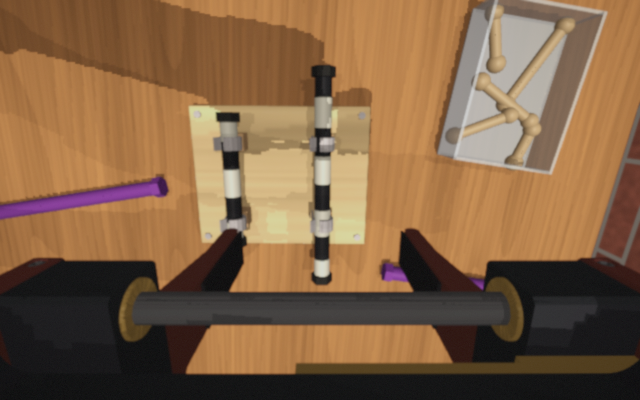

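The wrist view shows the long rod centred between the fingers, running from (322,72) to (322,280), with clips at (322,144) and (322,223). Both clips show grey on either side of the rod, so I'll profile the heights across them to find the hook side.

Run:
```python
from h import *
c=load('wrist'); W=cloud(c)
o=np.array([.5296,-.2064]); th=np.radians(3.44); X=np.array([np.cos(th),np.sin(th)]); Y=np.array([-np.sin(th),np.cos(th)])
sub=W[60:250,180:380].reshape(-1,3); im=c['image'][60:250,180:380].reshape(-1,3)
k=np.isfinite(sub[:,2])
x=(sub[:,:2]-o)@X*1000; y=(sub[:,:2]-o)@Y*1000; z=sub[:,2]*1000
for s in(50,-50):
  for yc in(45,0,-45):
    print(s,yc)
    for x0 in range(-30,31,4):
        m=k&(abs(y-yc)<5)&(x>=s+x0-2)&(x<s+x0+2)&(z>16)
        if m.sum(): print(f'  {x0}: n{m.sum()} z {z[m].min():.0f}-{np.median(z[m]):.0f}-{z[m].max():.0f} rgb {np.median(im[m],0)}',end=';')
    print()
m=k&(z>50)&(z<57)&(abs(y)<36)&(x>30)&(x<70);print('rod x,z mid',np.median(x[m]),np.percentile(z[m],95))
m=k&(abs(x-50)<15)&(z>35); print('y ext',y[m].min(),y[m].max())
```

```text
50 45
  -14: n15 z 17-57-59 rgb [128. 118. 110.];  -10: n37 z 52-55-58 rgb [126. 119. 115.];  -6: n36 z 50-52-54 rgb [60.5 56.  54.5];  -2: n39 z 53-57-60 rgb [145. 137. 132.];  2: n40 z 56-58-59 rgb [194.5 186.5 181.5];  6: n35 z 54-56-58 rgb [184. 175. 169.];  10: n32 z 49-53-56 rgb [153.5 144.5 138.5];  14: n4 z 47-48-49 rgb [159.  144.  126.5];
50 0
  -10: n9 z 46-48-48 rgb [101.  85.  63.];  -6: n35 z 50-52-54 rgb [96. 89. 77.];  -2: n28 z 52-54-56 rgb [123.  119.5 107. ];  2: n34 z 52-54-55 rgb [122.5 120.5 107.5];  6: n36 z 48-51-54 rgb [108.5 103.5  92. ];
50 -45
  -14: n23 z 16-25-59 rgb [170. 148. 116.];  -10: n36 z 47-55-58 rgb [153.5 145.  139. ];  -6: n34 z 50-53-54 rgb [180. 173. 156.];  -2: n26 z 57-58-59 rgb [181.  172.  164.5];  2: n34 z 56-58-59 rgb [182. 173. 168.];  6: n25 z 55-56-58 rgb [168. 160. 154.];  10: n40 z 33-53-56 rgb [164.  154.5 145.5];
-50 45
  -14: n14 z 56-57-59 rgb [164.5 144.  118.5];  -10: n56 z 47-55-59 rgb [120.  112.  108.5];  -6: n27 z 50-52-54 rgb [113. 107.  99.];  -2: n29 z 56-58-59 rgb [130. 123. 118.];  2: n41 z 56-58-59 rgb [136. 128. 124.];  6: n44 z 54-56-58 rgb [129.  121.  117.5];  10: n91 z 16-50-56 rgb [116. 104. 100.];  14: n29 z 17-44-51 rgb [105.  96.  86.];
-50 0
  -10: n2 z 49-49-49 rgb [199. 179. 140.];  -6: n25 z 51-52-54 rgb [193. 184. 164.];  -2: n30 z 52-54-55 rgb [213.  208.  189.5];  2: n37 z 52-54-55 rgb [216. 216. 199.];  6: n43 z 48-52-54 rgb [200. 193. 175.];  10: n15 z 44-47-50 rgb [156. 149. 132.];
-50 -45
  -14: n13 z 57-58-59 rgb [183. 169. 147.];  -10: n46 z 50-55-58 rgb [153. 145. 140.];  -6: n23 z 51-52-54 rgb [157. 150. 142.];  -2: n20 z 57-58-59 rgb [185.5 176.5 169. ];  2: n27 z 56-58-59 rgb [190. 181. 176.];  6: n37 z 38-56-59 rgb [169. 160. 156.];  10: n80 z 17-42-55 rgb [126.5 109.5  95.5];  14: n13 z 18-46-50 rgb [119. 108. 102.];
rod x,z mid 49.86516770657791 54.856351630820704
y ext -77.2279211231932 120.80409960462244
```

Run:
```python
from h import *
c=load('wrist'); A=cv2.resize(c['image'][100:255,195:370],None,fx=4,fy=3.8,interpolation=cv2.INTER_CUBIC)
cv2.imwrite('pics/crop2.png',A[...,::-1])
```

```text
(no output)
```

View pics/crop2.png

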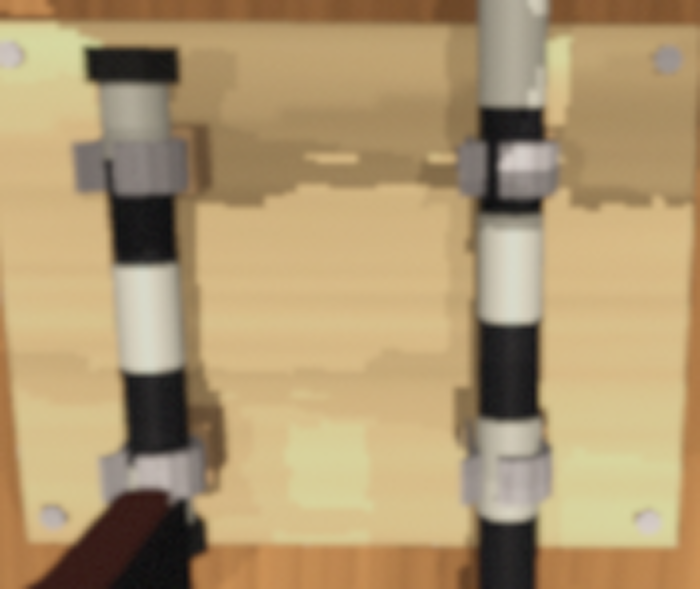

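The profile and crop settle it. Each hook rises on the world +x side and covers the rod top to about 3 mm past centre, and the flared leaf is at -10 to -14 mm, so rack -x points towards the robot. I'll descend with the rod axis low in the pads, so the tips clear the board when I lay it down.

>>> {"method": "send_rows", "body": {"series": [[0, 0.05, 3, 0.3], [0, 0, 4, 0], [0, 0, 4, 0], [0, 0, 3, 0], [0, 0, 2.2, 0], [0, 0, 1.6, 0], [0, 0, 0.8, 0], [0, 0, 0, 0]]}}

```text
clock: 4.2
ee_pos: [0.5793, -0.2022, 0.0586]
orientation: [-2.158, -2.283, 0.0]
force: [-0.0, 0.7, 0.3]
gripper_width: 0.0876
gripper_force: 0.0
```

>>> {"method": "send_rows", "body": {"series": [[0, 0, 0, 0], [0, 0, 0, 0], [0, 0, 0, 0], [0, 0, 0, 0], [0, 0, 0, 0], [0, 0, 0, 0], [0, 0, 0, 0], [0, 0, 0, 0]], "claw": 1, "newtons": 30}}

```text
clock: 5.2
ee_pos: [0.5795, -0.2021, 0.0587]
orientation: [2.157, 2.283, 0.0]
force: [-0.8, -0.2, -0.4]
gripper_width: 0.0172
gripper_force: 30.0
```

>>> {"method": "send_rows", "body": {"series": [[0, -0.2, 0, 0], [0, -0.2, 0, 0], [0, -0.2, 0, 0], [0, -0.2, 0, 0], [0, -0.2, 0, 0], [0, -0.2, 0, 0], [0, -0.2, 0, 0], [0, -0.1, 0, 0]]}}

```text
clock: 6.2
ee_pos: [0.569, -0.2025, 0.06]
orientation: [2.151, 2.279, 0.011]
force: [12.3, 1.1, -5.2]
gripper_width: 0.0173
gripper_force: 30.0
```

>>> {"method": "send_rows", "body": {"series": [[0, -0.15, 0.05, 0], [0, -0.15, 0.05, 0], [0, -0.15, 0, 0], [0, -0.15, 0, 0], [0, 0, 0, 0]]}}

```text
clock: 6.82
ee_pos: [0.5653, -0.2027, 0.06]
orientation: [2.149, 2.278, 0.015]
force: [15.1, -0.2, -5.0]
gripper_width: 0.0176
gripper_force: 30.0
```

Run:
```python
from h import *
togo((.5795,-.2021,.0587),93.5)
```

```text
t 6.83 tcp [ 0.5653 -0.2027  0.06  ] yaw 93.34 tilt [ 0.014 -0.   ] F [15.1 -0.2 -5. ] w 0.0176 g 30.0
shift cm [-0.02  1.42  0.15] turn -0.16
```

>>> {"method": "send_rows", "body": {"series": [[0, -0.1, 0, 0], [0, -0.1, 0, 0], [0, 0, -0.1, 0], [0, 0, -0.2, 0], [0, 0, -0.2, 0]]}}

```text
clock: 7.45
ee_pos: [0.563, -0.2026, 0.0644]
orientation: [2.149, 2.278, 0.015]
force: [16.3, 0.7, -6.3]
gripper_width: 0.0172
gripper_force: 30.0
```

>>> {"method": "send_rows", "body": {"series": [[0, 0, -0.3, 0], [0, 0, -0.3, 0], [0, 0, -0.3, 0], [0, 0, -0.3, 0], [0, 0, -0.4, 0], [0, 0, -0.5, 0]]}}

```text
clock: 8.2
ee_pos: [0.5552, -0.2035, 0.0836]
orientation: [-2.157, -2.282, 0.002]
force: [-0.2, -0.5, -0.6]
gripper_width: 0.0171
gripper_force: 30.0
```

>>> {"method": "send_rows", "body": {"series": [[0, 0, -0.8, 0], [0, 0, -1.5, 0], [0, 0, -2, 0], [0, 0, -2, 0], [0, 0, -1.2, 0], [0, 0, 0, 0]]}}

```text
clock: 8.95
ee_pos: [0.557, -0.2037, 0.16]
orientation: [2.156, 2.282, 0.001]
force: [0.7, -0.3, -0.4]
gripper_width: 0.0171
gripper_force: 30.0
```

Run:
```python
from h import *
togo((.5196,.2094,.0),85.6)
c=grab('wrist'); cv2.imwrite('pics/w2.png',c['image'][...,::-1])
o=bot.get_obs(); M=R.from_rotvec(o['orientation']).as_matrix()
W=cloud(c); Q=(W-o['ee_pos'])@M   # tool frame
m=np.isfinite(Q[...,2])&(abs(Q[...,1])<.014)&(Q[...,2]>-.01)&(Q[...,2]<.035)&(abs(Q[...,0])<.16)
v,u=np.where(m); P=Q[m]*1000; print(len(P),u.min(),u.max(),v.min(),v.max())
for a in range(-130,131,10):
    k=abs(P[:,0]-a)<5
    if k.sum()>3: print(a,k.sum(),'y',np.round(np.percentile(P[k,1],[5,50,95]),1),'zmin',round(np.percentile(P[k,2],5),1))
print('x ext',np.percentile(P[:,0],[0,.5,99.5,100]))
# bone again, from the top picture with the arm clear of it
t=grab('top'); W=cloud(t); S=W[155:200,175:270].reshape(-1,3); S=S[S[:,2]>.012]
r=cv2.minAreaRect(S[:,:2].astype(np.float32)); print('bone',r)
```

```text
t 8.95 tcp [ 0.557  -0.2037  0.16  ] yaw 93.23 tilt [ 0.002 -0.001] F [ 0.7 -0.3 -0.4] w 0.0171 g 30.0
shift cm [41.47 -1.43 15.96] turn 7.63
13101 290 350 0 363
-70 15 y [-8.2  7.4  8.7] zmin 6.8
-60 393 y [-7.7  0.5  8. ] zmin 3.1
-50 472 y [-7.9 -0.   8.4] zmin 3.1
-40 296 y [-7.2 -0.   7.1] zmin 3.0
-20 189 y [-8.1 -0.5  8.3] zmin 3.3
-10 605 y [-8.  -0.   8.4] zmin 2.7
0 690 y [-8.4  0.5  8.8] zmin -7.4
10 1180 y [-12.8  -0.   12.8] zmin -7.4
20 669 y [-8. -0.  8.] zmin 3.0
30 698 y [-7.9 -0.   7.9] zmin 3.0
40 733 y [-7.7 -0.   8.2] zmin 3.0
50 781 y [-7.7  0.   8.1] zmin 3.1
60 823 y [-7.9  0.   7.9] zmin 3.0
70 871 y [-7.7  0.   8.2] zmin 3.2
80 915 y [-7.8  0.   7.8] zmin 3.2
90 967 y [-7.8  0.   7.8] zmin 3.2
100 1034 y [-7.8  0.   7.9] zmin 3.1
110 1513 y [-10.3   0.   10.3] zmin 1.0
120 257 y [-12.1   0.   12.2] zmin 1.2
x ext [-67.88321857 -62.39992209 116.83107468 119.36346662]
bone ((0.5968640446662903, 0.20340055227279663), (0.18964983522891998, 0.0536951906979084), 86.7512435913086)
```

View pics/w2.png

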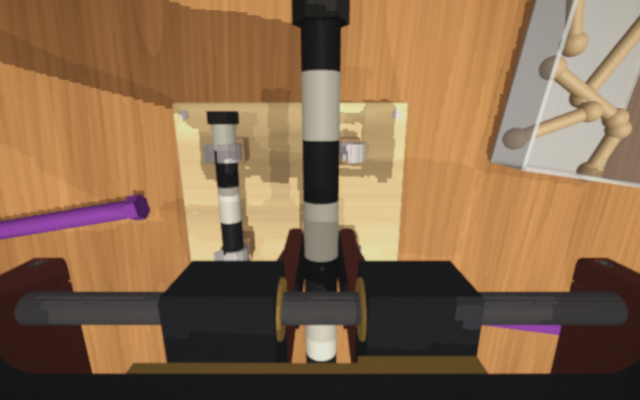

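The rod is held straight between the pads: axis at tool y = 0, 12 mm ahead of the TCP, with band edges at rows 70, 141 and 203. The short scale stays clipped at (228,180). Next I'll carry it over towards the board, then measure the bone and the rod's mid-length from there.

>>> {"method": "send_rows", "body": {"series": [[2, 0, 0, 0], [4, 0, 0, 0], [4.5, 0, 0, 0], [4.5, 0, 0, 0], [4.5, 0, 0, 0], [4, 0, 0, 0], [3, 0, 0, 0], [2, 0, 0, 0]]}}

```text
clock: 10.05
ee_pos: [0.5387, 0.0845, 0.1581]
orientation: [-2.153, -2.286, 0.0]
force: [0.5, -0.4, -1.4]
gripper_width: 0.0173
gripper_force: 30.0
```

Run:
```python
from h import *
# rod mid along tool x from the band edges of the lifted picture
c=load('wrist'); o_p=np.array([.557,-.2037,.16]); M=R.from_rotvec([2.156,2.282,.001]).as_matrix()
Q=(cloud(c)-o_p)@M*1000
g=c['image'][:,316:326].mean((1,2)); x=np.nanmedian(Q[:,316:326,0],1)
e=[r for r in range(3,240) if abs(g[r+1]-g[r-1])>35]; print([(r,round(x[r],1)) for r in e])
w=grab('wrist'); togo((.52,.2094,.0),85.6)
cv2.imwrite('pics/w3.png',w['image'][...,::-1])
o=bot.get_obs(); W=cloud(w); t=grab('top'); T=cloud(t)
im=t['image'].astype(int); 
for nm,C in(('wrist',W),('top',T)):
    k=np.isfinite(C[...,2])&(C[...,2]>.014)&(C[...,2]<.045)&(C[...,0]>.54)&(C[...,0]<.66)&(C[...,1]>.08)&(C[...,1]<.33)
    S=C[k][:,:2].astype(np.float32)
    if len(S)>100:
        r=cv2.minAreaRect(S); print(nm,len(S),r)
        d=S-S.mean(0); print(' pca',np.degrees(np.arctan2(*np.linalg.svd(d,full_matrices=False)[2][0])), S.mean(0))
```

```text
[(68, np.float64(90.6)), (69, np.float64(90.2)), (70, np.float64(89.8)), (71, np.float64(89.5)), (140, np.float64(60.2)), (141, np.float64(59.7)), (142, np.float64(59.3)), (202, np.float64(30.9)), (203, np.float64(30.4)), (204, np.float64(30.0)), (205, np.float64(29.4))]
t 10.1 tcp [0.5386 0.0873 0.1583] yaw 93.6 tilt [-0.001  0.003] F [-0.3  2.8 -0.9] w 0.0172 g 30.0
shift cm [12.26 -1.08 15.87] turn 8.0
wrist 8404 ((0.5939837694168091, 0.1784011423587799), (0.14189952611923218, 0.05076637119054794), 86.93001556396484)
 pca -176.32182 [0.59311503 0.17820479]
```

View pics/w3.png

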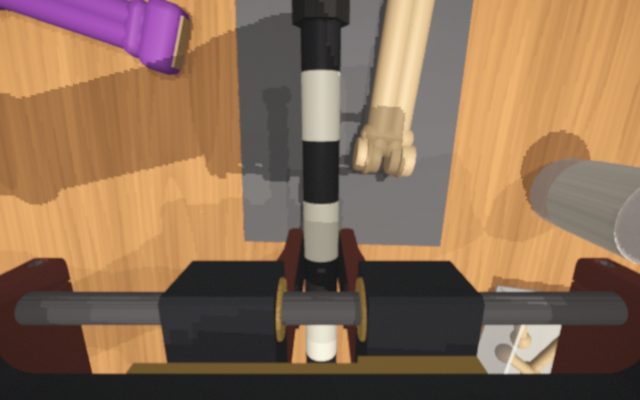

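The wrist view shows the dark board with the bone's near end at (385,155), the rod's tip over the board, and the bottle well to the right. The band edges put the rod's mid-length at the TCP. I'll go on towards the target and combine wrist clouds for a full bone fit.

>>> {"method": "send_rows", "body": {"series": [[2, 0, 0, 0], [2, -0.3, 0, 0], [2, -0.3, 0, 0], [1, 0, 0, 0], [0, 0, 0, 0]]}}

```text
clock: 10.78
ee_pos: [0.5301, 0.1508, 0.1585]
orientation: [-2.157, -2.284, 0.0]
force: [0.0, -0.2, -1.0]
gripper_width: 0.0173
gripper_force: 30.0
```

```bash
cat > bone.py <<'E'
from h import *
Cs=[cloud(load('wrist'))]; Cs.append(cloud(grab('wrist'))); Cs.append(cloud(grab('side')))
def fit(S,nm):
    r=cv2.minAreaRect(S.astype(np.float32)); b=cv2.boxPoints(r); e=max((b[1]-b[0],b[2]-b[1]),key=np.linalg.norm)
    yaw=np.degrees(np.arctan2(e[1],e[0]))%180; c=np.array(r[0]); a=np.radians(yaw); n=np.array([np.sin(a),-np.cos(a)])
    print(nm,len(S),'size',np.round(r[1],4),'c',np.round(c,4),'axis deg',round(yaw,2),'target',np.round(c-.076*n,4))
L=[]
for C in Cs:
    k=np.isfinite(C[...,2])&(C[...,2]>.012)&(C[...,2]<.045)&(C[...,0]>.55)&(C[...,0]<.66)&(C[...,1]>.08)&(C[...,1]<.33)
    k=cv2.morphologyEx(k.astype(np.uint8),cv2.MORPH_OPEN,np.ones((3,3)))>0
    L.append(C[k][:,:2])
for l,n in zip(L,('w3','w4','side')): fit(l,n)
fit(np.vstack(L[:2]),'wrist both')
print('zmax',[round(np.nanmedian(C[(C[...,2]>-.01)&(C[...,2]<.01)][:,2]),4) for C in Cs])
togo((.52,.2094,.019),93.6)
E
python3 bone.py
```

```text
w3 8401 size [0.1419 0.0508] c [0.594  0.1784] axis deg 86.93 target [0.5181 0.1825]
w4 11199 size [0.1927 0.0546] c [0.5973 0.2029] axis deg 86.87 target [0.5214 0.2071]
side 1252 size [0.1903 0.0552] c [0.595  0.2049] axis deg 84.99 target [0.5192 0.2115]
wrist both 19600 size [0.1927 0.0546] c [0.5973 0.2029] axis deg 86.87 target [0.5214 0.2071]
zmax [np.float64(-0.0006), np.float64(-0.0006), np.float64(0.0006)]
t 10.88 tcp [0.5304 0.1495 0.1584] yaw 93.18 tilt [-0.    -0.001] F [-0.5 -0.9 -1.2] w 0.0173 g 30.0
shift cm [ 6.04 -0.7  13.94] turn -0.42
```

Run:
```python
from h import *
for n in('wrist','side'):
    C=cloud(load(n))
    k=np.isfinite(C[...,2])&(C[...,2]>.012)&(C[...,2]<.045)&(C[...,0]>.55)&(C[...,0]<.66)&(C[...,1]>.08)&(C[...,1]<.33)
    k=cv2.morphologyEx(k.astype(np.uint8),cv2.MORPH_OPEN,np.ones((3,3)))>0
    S=C[k]; a=np.radians(86.3); u=np.array([np.cos(a),np.sin(a)]); v=np.array([u[1],-u[0]]); o=np.array([.597,.203])
    s=(S[:,:2]-o)@u; t=(S[:,:2]-o)@v; out=[]
    for x in np.arange(-.09,.091,.01):
        q=t[abs(s-x)<.005]; out.append((x*1e3,np.percentile(q,1)*1e3,np.percentile(q,99)*1e3))
    out=np.array(out); m=out[:,1:].mean(1); p=np.polyfit(out[:,0],m,1); print(n,'range',s.min(),s.max(),'axis',86.3-np.degrees(p[0]),'off mm',p[1]); print(np.c_[out,m].round(0).astype(int).tolist())
```

```text
wrist range -0.09658385311066503 0.09617002625527805 axis 86.55451509067113 off mm -1.5647410380641262
[[-90, -26, 23, -1], [-80, -26, 24, -1], [-70, -26, 24, -1], [-60, -23, 20, -2], [-50, -20, 18, -1], [-40, -19, 16, -1], [-30, -19, 16, -1], [-20, -19, 16, -2], [-10, -19, 16, -1], [0, -19, 16, -2], [10, -19, 16, -2], [20, -19, 16, -1], [30, -19, 16, -2], [40, -19, 16, -1], [50, -20, 17, -2], [60, -22, 18, -2], [70, -27, 23, -2], [80, -28, 24, -2], [90, -27, 23, -2]]
side range -0.09357165815602006 0.09656562929866991 axis 86.09922199746553 off mm -1.967705483903231
[[-90, -27, 23, -2], [-80, -28, 23, -3], [-70, -27, 23, -2], [-60, -24, 20, -2], [-50, -20, 15, -3], [-40, -19, 15, -2], [-30, -19, 15, -2], [-20, -19, 16, -2], [-10, -19, 17, -1], [0, -20, 15, -2], [10, -19, 16, -1], [20, -19, 15, -2], [30, -19, 15, -2], [40, -19, 16, -1], [50, -21, 17, -2], [60, -23, 18, -2], [70, -27, 22, -3], [80, -28, 24, -2], [90, -26, 24, -1]]
```

>>> {"method": "send_rows", "body": {"series": [[2, -0.3, 0, 0], [2, -0.3, 1, 0], [1.9, -0.15, 2, 2.2], [0, 0, 2.5, 2.3], [0, 0, 2.5, 2.3], [0, 0, 2, 0], [0, 0, 1, 0], [0, 0, 0, 0]]}}

```text
clock: 11.88
ee_pos: [0.5193, 0.2087, 0.0482]
orientation: [-2.289, -2.151, 0.001]
force: [-0.2, 0.1, -0.5]
gripper_width: 0.0176
gripper_force: 30.0
```

Run:
```python
from h import *
togo((.5195,.2079,.0272),86.4)
```

```text
t 11.88 tcp [0.5193 0.2087 0.0482] yaw 86.44 tilt [-0.001 -0.   ] F [-0.2  0.1 -0.5] w 0.0176 g 30.0
shift cm [-0.08  0.02  2.1 ] turn 0.04
```

>>> {"method": "send_rows", "body": {"series": [[-0.1, 0, 0.6, 0], [0, 0, 0.6, 0], [0, 0, 0.4, 0], [0, 0, 0.3, 0], [0, 0, 0.2, 0], [0, 0, 0, 0], [0, 0, 0, 0]]}}

```text
clock: 12.75
ee_pos: [0.5194, 0.2082, 0.0277]
orientation: [2.289, 2.151, 0.0]
force: [0.0, 0.6, -0.5]
gripper_width: 0.0171
gripper_force: 30.0
```

>>> {"method": "send_rows", "body": {"series": [[0, 0, 0.05, 0], [0, 0, 0.05, 0], [0, 0, 0, 0]]}}

```text
clock: 13.12
ee_pos: [0.5195, 0.2082, 0.0276]
orientation: [2.289, 2.151, 0.0]
force: [-2.9, -1.2, 9.9]
gripper_width: 0.0174
gripper_force: 30.0
```

Contact at 10 N. I'll ease off, then open only partly, because full opening would bring a finger up against the bone's shaft.

>>> {"method": "send_rows", "body": {"series": [[0, 0, -0.08, 0], [0, 0, 0, 0]]}}

```text
clock: 13.38
ee_pos: [0.5195, 0.2082, 0.0276]
orientation: [2.289, 2.151, 0.001]
force: [-0.6, -0.9, 3.1]
gripper_width: 0.017
gripper_force: 30.0
```

>>> {"method": "send_rows", "body": {"series": [[0, 0, 0, 0], [0, 0, 0, 0], [0, 0, 0, 0], [0, 0, 0, 0], [0, 0, 0, 0], [0, 0, 0, 0]], "claw": 0.6, "newtons": 5}}

```text
clock: 14.12
ee_pos: [0.5194, 0.2081, 0.0275]
orientation: [2.289, 2.151, 0.0]
force: [-0.9, -0.4, 0.2]
gripper_width: 0.0351
gripper_force: 0.0
```

>>> {"method": "send_rows", "body": {"series": [[0, 0, -0.5, 0], [0, 0, -1, 0], [0, 0, -2, 0], [0, 0, -3, 0], [0, 0, -4, 0], [-2, 0, -3, 0], [-4, 0, 0, 0], [-4, 0, 0, 0]]}}

```text
clock: 15.12
ee_pos: [0.5135, 0.1076, 0.1646]
orientation: [2.287, 2.151, 0.004]
force: [-0.2, -0.4, -0.5]
gripper_width: 0.0349
gripper_force: 0.0
```

Run:
```python
from h import *
togo((.5195,.2079,.0272),86.4)
c=grab('wrist'); cv2.imwrite('pics/w5.png',c['image'][...,::-1]); C=cloud(c); t=grab('top')
def ax(k,nm):
    k=cv2.morphologyEx(k.astype(np.uint8),cv2.MORPH_OPEN,np.ones((3,3)))>0
    S=C[k]; r=cv2.minAreaRect(S[:,:2].astype(np.float32)); s=S[:,:2].astype(float); p=np.polyfit(s[:,1],s[:,0],1)
    print(nm,k.sum(),np.round(r[0],4),np.round(r[1],4),'rect',round(r[2],2),'axis fit',round(90-np.degrees(np.arctan(p[0])),2),'zmax',round(np.percentile(S[:,2],98),4)); return np.array(r[0])
b=np.isfinite(C[...,2])&(C[...,2]<.045)&(C[...,1]>.05)&(C[...,1]<.36)
B=ax(b&(C[...,2]>.014)&(C[...,0]>.555)&(C[...,0]<.66),'bone')
S=ax(b&(C[...,2]>.012)&(C[...,0]>.48)&(C[...,0]<.555),'scale')
a=np.radians(86.4);u=np.array([np.cos(a),np.sin(a)]);v=np.array([u[1],-u[0]]);print('off along',(S-B)@u,'across',(S-B)@v)
```

```text
t 15.12 tcp [0.5135 0.1076 0.1646] yaw 86.49 tilt [0.003 0.   ] F [-0.2 -0.4 -0.5] w 0.0349 g 0.0
shift cm [10.03 -0.06 13.74] turn 0.09
bone 8919 [0.5952 0.1858] [0.1563 0.0507] rect 86.06 axis fit 86.83 zmax 0.0342
scale 4428 [0.5171 0.1789] [0.1829 0.0253] rect 86.72 axis fit 86.62 zmax 0.0251
off along -0.01179419635066436 across -0.07749210933471
```

View pics/w5.png

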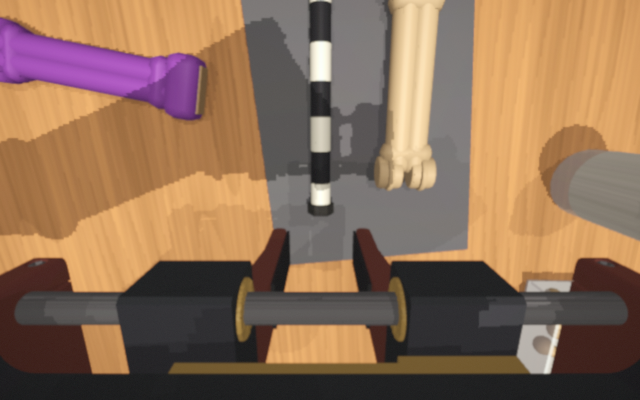

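The wrist view shows the scale lying flat and released on the board, cap end at (320,207). It is parallel to the bone, whose near end is at (405,170), and the bone has not moved. Clear gap is about 40 mm, and the near-end positions put the scale's middle level with the bone's.

>>> {"method": "send_rows", "body": {"series": [[0, 0, 0, 0], [0, 0, 0, 0]]}}

```text
clock: 15.48
ee_pos: [0.5133, 0.1099, 0.1631]
orientation: [-2.287, -2.154, -0.002]
force: [-1.2, -0.0, 0.2]
gripper_width: 0.035
gripper_force: 0.0
```

```bash
python3 -c "
from station import bot
print(bot.sign_off())"
```

```text
the job is handed in; nothing more can be done
None
```

The long scale is out of its clips and lying flat on the board on the robot's side of the bone, parallel to it, centred on it and about 40 mm clear; I let go and handed the job in at 15.5 s, with no verdict returned.

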